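# Hold the strongbox lock open with its key

### The arm

A 7-joint arm with a two-finger parallel gripper is mounted at the origin on the work surface. World frame = base frame: x ahead of the robot, y to its left, z up, the work surface at z = 0. Lengths are in m, angles in rad, forces in N, time in s.
With the tool pointing down it reaches from about 0.35 to 0.9 m from the base axis. Payload 19.9 kg.
Tool frame: the origin (TCP) lies on the mounting face of the last link; the fingertips stand 199 mm ahead of it and the grasp point (between the pads) lies 180 mm ahead of it; z points along the fingers, y is the line along which they close (so a half turn about z gives the same grasp; the last joint's range is limited). The gripper opens to 94 mm and grips with 3 to 60 N. Pads are 16 mm wide; open, the fingers measure 119 mm over their backs; the gripper's body (75 mm by 177 mm) begins 78 mm behind the grasp point.
Start: joints at [1.238, 0.417, -0.01, 1.614, 0.005, 1.111, -0.053], TCP at [0.18, -0.599, 0.405] pointing down, gripper open.
Joint ranges: [-2.81, 2.81], [-0.39, 2.02], [-1.27, 1.25], [0.06, 2.57], [-1.19, 4.33], [0.19, 2], [-2.82, 2.82]. Speed limits (rad/s): [1.89, 1.89, 2.39, 2.39, 3.01, 3.01, 3.01].

### API

Orientations are given as a rotation vector (axis times angle).
In Python, from bench import * gives the robot as it stands.
- The arm moves only by the tool jog_arm, never from a script. Its argument "increments" is a list of rows, each a list of 7 numbers: the shift along the world's x, y, z in mm, then the turn, a rotation vector about the world's x, y, z in rad, then the closure in counts, from 0 (fully open) to 255 (shut). In form: [[tx, ty, tz, rx, ry, rz, claw], ...]. A call has 1 to 8 rows; each row is the pose to reach, as a shift and turn from the pose commanded when the call began; what a row does not reach only later rows make up. A row lasts 1/8 s, in which the tool goes at most 62.5 mm and 10.7 degrees, less where a joint would pass 70% of its speed; a pose out of reach is approached as far as the arm can. A call with a gripper value outside its range is refused whole. The fingers move at their own pace and stop on an object; "grip_force" is the grip in N (left out, the last holds). Time passes only in rows, so rows that repeat a pose let the fingers close. It gives the time, the measured TCP pose, the force, the opening and the grip force at its end, in the units of the state.
- observe(): the state, without advancing time (a new reading comes with each control period).
- capture(name): name is "scene" or "side" or "wrist"; returns a dict with "frame" (480x640x3 uint8, red, green, blue), "fx", "fy", "cx", "cy" (pixels), "distortion" ([k1, k2, p1, p2, k3] as OpenCV has them; the pictures are not rectified), "pose" (4x4, takes a point from camera to world coordinates). Camera axes: x right, y down, z forward; pixel columns grow to the right and rows downward; lengths in m; the calibration is good to about 2 mm. A picture is of the moment at which its call begins. There is no depth.
- close_job(): hands the job in; it is judged then, once.
The state is a dict: "time_s": time; "joint_pos": joint angles; "dq": joint speeds; "tau": joint torques, N m; "position": TCP position; "tcp_rot": TCP orientation; "ft_force": force on the tool from outside, world axes, zero at the start; "torque": the same for the moment, N m; "finger_gap": finger opening in m; "grip_force": force on a finger pad.
Only numpy, scipy, OpenCV 4.12 (cv2) and the standard library are available. Lean on these libraries where they do the work, as an engineer would, in place of code of your own. Each camera call takes 0.05 s, during which the arm holds its last target. There are 200 camera calls.

### The job

The key with the round head, standing in the wooden key block, opens the grey steel strongbox. Take it out, push it fully home into the brass lock in the lid (the pins are sticky, so wiggle it if it hangs), and only then turn it a quarter turn clockwise to its stop. The lock springs back if let go, so finish still gripping the key and holding it turned, for a colleague to open the box; leave the other keys and the things lying about where they are.

Things in the scene. Friction and masses are not known exactly. Their poses are not given: they have to be found in the camera images.
- key_round: The key to use, upright, blade down, in the key block; about 30 g. Origin: underside centre of its shoulder; z up, x the thin direction, y the width. Steel blade 4 (x) x 10 mm, 32 mm long below the origin, rounded tip; shoulder 9 x 26 mm from 0 to 8 mm above it; black disc head 10 mm thick, 34 mm across, from 8 to 42 mm above. Symmetric: it enters the lock either way round.
- key_square: Another key, square head 32 mm wide and 34 mm high. Blade, shoulder and 10 mm thick black head as on the round-headed key, except for the head's outline. Origin and axes as there. Not wanted.
- key_tee: Another key, T-shaped head: a 40 mm wide, 14 mm high bar on a 12 mm wide stem. Blade, shoulder and 10 mm thick black head as on the round-headed key, except for the head's outline. Origin and axes as there. Not wanted.
- keyblock: Fixed wooden block 50 (x) x 175 (y) x 45 (z) mm; origin: centre of its underside. Three slots on top, 55 mm apart along y, each 6 x 12 mm, 38 mm deep, hold one upright key each, the key's thin direction along the block's x, its shoulder on the block's top. Which key stands where varies.
- strongbox: Fixed grey steel box 206 (x) x 166 (y) mm, lid top 85 mm above the desk; origin: centre of its underside. A steel ring and the brass lock sit in the lid, 30 mm from its centre towards -x. A paper block and an eraser, each 12 mm high, lie on the lid's +x half.
- keyway (a point): Centre of the keyway's mouth, on the face of the brass plug (30 x 30 mm, face 5 mm above the lid). z up; x the slot's thin direction, y its long one, along the box's axes at rest; they turn with the plug. Slot 5.5 x 11.5 mm, 36 mm deep, its mouth chamfered 2.5 mm wider on every side. Key fully home: its shoulder on the face, its origin at this point.
- lock (a joint): Turn of the plug, rad: 0 at rest, grows clockwise from above, stop at 1.571. A spring (0.08 N m/rad) turns it back when let go. Two sticky pins stand 3.5 mm into the keyway, one from each flat side, 13 and 25 mm below the face; a key pushed straight down passes them with about 8 to 15 N, more easily if rocked sideways 1 mm along the keyway's x.
- jar: Round lidded bamboo jar, 78 mm across, 66 mm high, loose. Origin: centre of underside. To be left alone.
- tape: Roll of white tape lying flat, 70 mm across, 24 mm high, loose. Origin: centre of underside. To be left alone.
- stapler: Grey and black stapler, 130 mm long, 54 mm high, loose. Origin: centre of underside. To be left alone.
- notes: Paper note block 40 x 50 x 12 mm, loose on the strongbox lid. Origin: centre of underside. To be left alone.
- eraser: Dark eraser 20 x 45 x 12 mm, loose on the strongbox lid. Origin: centre of underside. To be left alone.
There are look-alikes about, which are no part of the job. What is shaped like the key_round but pink or purple is not meant.

How it is judged:
On the way, in this order (a step that is already met when the one before it is completed fails the run):
1. the round-headed key is drawn right out of the key block (height (world z) of key_round above 0.08 m and contact force between the fingers and key_round above 0.5 N), for 0.1 s.
2. the key is fully home in the lock, which is not yet turned (z of key_round in the frame of keyway below 0.004 m and horizontal distance between key_round and keyway below 0.004 m and angle between key_round's own z axis and vertical below 0.12 rad and value of joint lock below 0.3 rad), for 0.1 s.
At the end, for the whole second after the job is handed in: The round-headed key is fully home (shoulder within 4 mm of the lock's face and of its centre, upright within 7 degrees), the lock is turned clockwise by more than 1.35 rad (77 degrees) and stays there, and the fingers are gripping the key (z of key_round in the frame of keyway below 0.004 m and horizontal distance between key_round and keyway below 0.004 m and angle between key_round's own z axis and vertical below 0.12 rad and value of joint lock above 1.35 rad and velocity of joint lock between -0.2 and 0.2 rad/s and contact force between the fingers and key_round above 0.5 N); the arm keeps its last pose, push and grip.
It fails at once if the lock is turned while the key is not fully home (value of joint lock above 0.5 rad and z of key_round in the frame of keyway above 0.006 m).
It fails at once if another key is moved (by more than 15 mm) (distance of any of key_square, key_tee from where it was at the start of the episode above 0.015 m).
It fails at once if a thing lying about is moved (by more than 30 mm) (distance of any of jar, tape, stapler, notes, eraser from where it was at the start of the episode above 0.03 m).
It also fails if it takes over 58 s, if anything falls off the work surface, if the arm or the gripper's body presses on something with over 40 N, if the wrist force passes 120 N, or if a joint passes its speed limit or range.

## Working session

There is one attempt and no reset: what is moved stays moved. The work goes in short steps, Python scripts to look and compute and a tool call to move; the robot and the scene stay as the last step left them, time stands still between calls to the robot, and variables do not carry over. Pictures are saved under pics/ and viewed, at most 10 in all, crops included, and the job is handed in when it is done.

Besides the shell and the picture viewer there is one more tool, called after "Request:" by a JSON object that holds its "op" and its "data". jog_arm: Moves the arm, as the interface text tells. Its arguments: {"type":"object","properties":{"increments":{"type":"array"},"grip_force":{"type":"number"}},"required":["increments"]}

```bash
mkdir -p pics; cat > h.py <<'E'
from bench import *
import numpy as np, cv2
def K(c): return np.array([[c["fx"],0,c["cx"]],[0,c["fy"],c["cy"]],[0,0,1.]])
def ray(c,px):
    u=cv2.undistortPoints(np.array(px,float).reshape(-1,1,2),K(c),np.array(c["distortion"],float)).reshape(-1,2)
    T=np.array(c["pose"]); d=np.c_[u,np.ones(len(u))]@T[:3,:3].T
    return T[:3,3],d
def onz(c,px,z):
    o,d=ray(c,px); return o+d*((z-o[2])/d[:,2])[:,None]
def proj(c,P):
    T=np.linalg.inv(np.array(c["pose"])); r=cv2.Rodrigues(T[:3,:3])[0]
    return cv2.projectPoints(np.array(P,float).reshape(-1,3),r,T[:3,3],K(c),np.array(c["distortion"],float))[0].reshape(-1,2)
def snap(cam,name):
    c=capture(cam); cv2.imwrite(f"pics/{name}.png",c["frame"][:,:,::-1])
    import pickle; pickle.dump(c,open(f"pics/{name}.pkl","wb")); return c
E
python3 - <<'E'
from h import *
for n in ["scene","side","wrist"]:
    c=snap(n,n); print(n,c["fx"],np.round(c["pose"],3).tolist())
print(observe())
E
```

```text
scene 507.1742462369483 [[0.271, 0.693, -0.668, 1.157], [0.962, -0.184, 0.2, -0.152], [0.016, -0.697, -0.717, 0.651], [0.0, 0.0, 0.0, 1.0]]
side 603.9307819623464 [[-0.996, -0.069, 0.05, 0.535], [-0.085, 0.759, -0.646, 0.752], [0.007, -0.648, -0.762, 0.964], [0.0, 0.0, 0.0, 1.0]]
wrist 408.8013233193421 [[0.288, -0.92, -0.264, 0.257], [-0.958, -0.277, -0.079, -0.575], [-0.001, 0.276, -0.961, 0.385], [0.0, 0.0, 0.0, 1.0]]
{'time_s': 0.15, 'joint_pos': array([ 1.23749043,  0.41782494, -0.01030655,  1.61400551,  0.00466935,
        1.11070245, -0.05299334]), 'dq': array([-1.18029448e-03, -3.00066725e-04, -5.68703866e-05, -6.91484956e-04,
       -8.20015371e-04, -1.76957253e-03,  1.08223932e-03]), 'tau': array([-5.61754871e-05, -8.51534200e+01,  6.38283826e-01, -4.26135778e+01,
       -4.89972951e-02,  1.72165601e-02,  8.91321679e-05]), 'position': array([ 0.17978603, -0.59848354,  0.4041891 ]), 'tcp_rot': array([-3.10732382e+00, -4.56618452e-01,  2.84008974e-04]), 'ft_force': array([ 0.0435294 ,  0.08850459, -0.36782044]), 'torque': array([-0.00842978,  0.03603835, -0.02724016]), 'grip_force': 0.0, 'finger_gap': 0.0937785180731863}
```

View pics/scene.png

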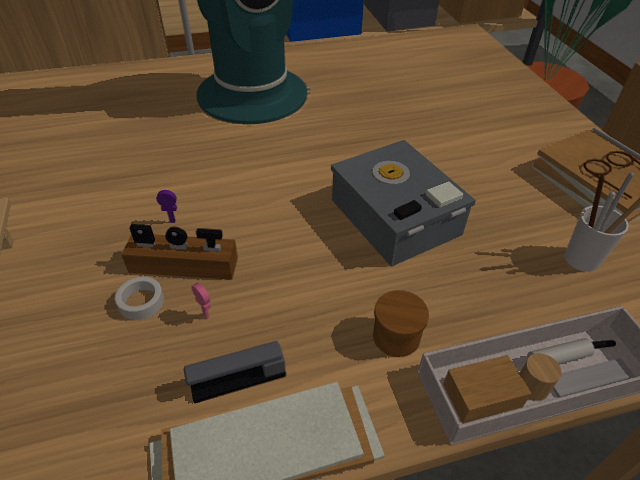

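View pics/side.png

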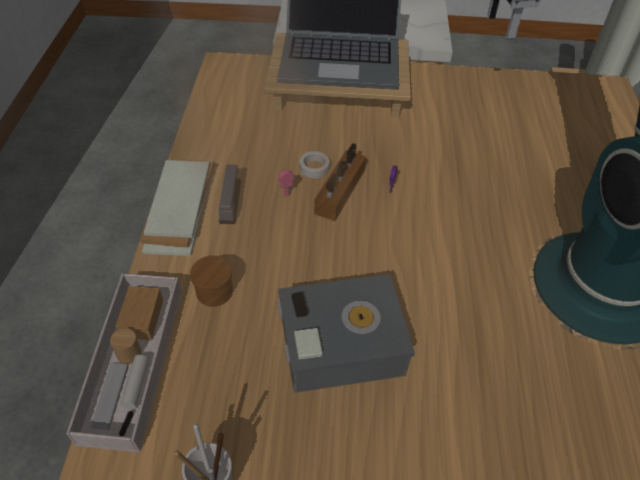

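Scene view: the block has a square head at (142,235), a round black head at (177,236) and a T head at (209,237). The look-alikes are a purple key at (167,203) and a pink key at (202,297), both lying loose. The one I want is the black disc in the middle slot (177,236). The brass plug is at about (391,172) in the scene view and (361,317) in the side view. I'll check the choice in one close crop.

```bash
python3 - <<'E'
from h import *
import pickle
a=cv2.imread("pics/scene.png"); b=cv2.imread("pics/side.png")
A=cv2.resize(a[180:290,115:245],(390,330),interpolation=cv2.INTER_CUBIC)
A2=cv2.resize(a[140:210,330:460],(390,210),interpolation=cv2.INTER_CUBIC)
B=cv2.resize(b[135:225,300:400],(400,360),interpolation=cv2.INTER_CUBIC)
B2=cv2.resize(b[290:345,320:410],(400,180+64-0),interpolation=cv2.INTER_CUBIC)[:180]
cv2.imwrite("pics/crop.png",np.hstack([np.vstack([A,A2]),np.vstack([B,B2])]))
for n,z in [("scene",.09),("side",.09)]:
    c=pickle.load(open(f"pics/{n}.pkl","rb")); h=cv2.cvtColor(c["frame"],cv2.COLOR_RGB2HSV)
    m=cv2.inRange(h,(15,140,140),(28,255,255))
    k,l,s,ce=cv2.connectedComponentsWithStats(m)
    r={"scene":(360,420,150,195),"side":(335,385,295,340)}[n]
    for i in range(1,k):
        if s[i,4]>30 and r[0]<ce[i][0]<r[1] and r[2]<ce[i][1]<r[3]: print(n,"brass",ce[i],s[i],onz(c,[ce[i]],z))
    m=cv2.inRange(h,(0,0,0),(179,255,45))
    k,l,s,ce=cv2.connectedComponentsWithStats(m)
    r={"scene":(120,240,200,290),"side":(305,375,135,225)}[n]
    for i in range(1,k):
        if s[i,4]>8 and r[0]<ce[i][0]<r[1] and r[2]<ce[i][1]<r[3]: print(n,"dark",ce[i].round(1),s[i],onz(c,[ce[i]],.07).round(4))
E
```

```text
scene dark [142.  233.7] [130 224  25  20 384] [[ 0.5173 -0.266   0.07  ]]
scene dark [175.8 236. ] [165 227  22  19 297] [[ 0.5363 -0.2144  0.07  ]]
scene dark [209.2 235.8] [196 229  26  19 310] [[ 0.5494 -0.1629  0.07  ]]
side dark [350.7 153.6] [347 144   8  19  93] [[ 0.5164 -0.2646  0.07  ]]
```

View pics/crop.png

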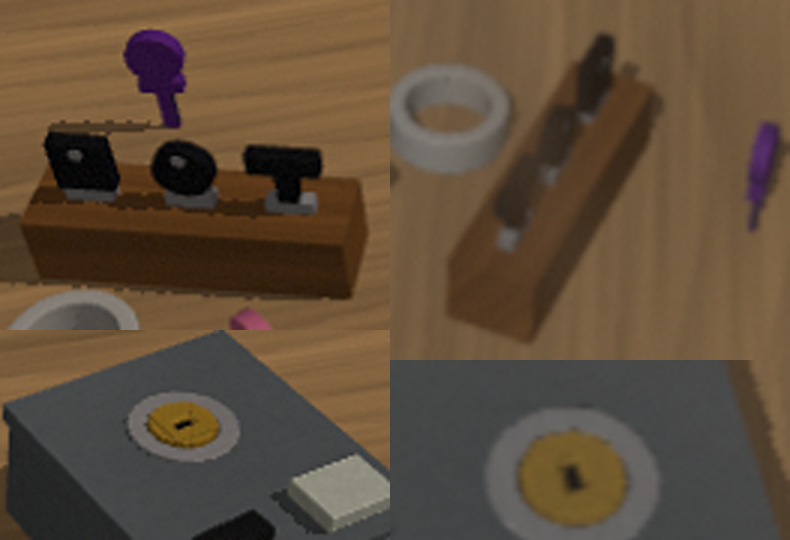

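The crop confirms it: the middle key in the block has a black disc head, while the square and the T stand either side of it and the purple and pink keys lie outside. I'll move above it for a wrist view.

Request:
{"op": "jog_arm", "data": {"increments": [[356, 384, 0, 0, 0, 0.975, 0], [356, 384, 0, 0, 0, 0.975, 0], [356, 384, 0, 0, 0, 0.975, 0], [356, 384, 0, 0, 0, 0.975, 0], [356, 384, 0, 0, 0, 0.975, 0], [356, 384, 0, 0, 0, 0.975, 0], [356, 384, 0, 0, 0, 0.975, 0], [356, 384, 0, 0, 0, 0.975, 0]]}}

```text
time_s: 1.15
position: [0.5207, -0.2304, 0.4046]
tcp_rot: [2.532, 1.859, -0.0]
ft_force: [-0.1, -1.0, 0.5]
finger_gap: 0.0941
grip_force: 0.0
```

Request:
{"op": "jog_arm", "data": {"increments": [[43, 46, -30, 0, 0, 0, 0], [43, 46, -30, 0, 0, 0, 0], [43, 46, -30, 0, 0, 0, 0]]}}

```text
time_s: 1.52
position: [0.5627, -0.186, 0.3742]
tcp_rot: [-2.531, -1.86, 0.001]
ft_force: [0.4, -1.2, 0.1]
finger_gap: 0.0939
grip_force: 0.0
```

```bash
python3 - <<'E'
from h import *
c=snap("wrist","w1"); s=observe(); print(s["position"],s["tcp_rot"],s["joint_pos"],s["dq"].max())
h=cv2.cvtColor(c["frame"],cv2.COLOR_RGB2HSV)
m=cv2.inRange(h,(0,0,0),(179,255,50)); k,l,st,ce=cv2.connectedComponentsWithStats(m)
for i in range(1,k):
    if st[i,4]>150: print(ce[i].round(1),st[i],onz(c,[ce[i]],.07).round(4))
E
```

```text
[ 0.56232024 -0.18681981  0.37470915] [ 2.53300995e+00  1.85826803e+00 -9.50785338e-04] [ 0.59025536  0.41951288 -0.41453749  1.71649601  0.19128761  1.04592059
 -0.19359583] 0.017115692422898614
[560.  112.8] [ 525   29   75  172 6293] [[ 0.7392 -0.149   0.07  ]]
[302.4 215.3] [295 186  16  60 859] [[ 0.5542 -0.1642  0.07  ]]
[300.5 284.3] [293 262  16  45 592] [[ 0.5364 -0.2139  0.07  ]]
[193.8 347.3] [ 165  285   59  114 2549] [[ 0.44   -0.2393  0.07  ]]
[451.4 347. ] [ 422  285   59  114 2527] [[ 0.6327 -0.2992  0.07  ]]
[298.3 350.5] [291 322  16  58 710] [[ 0.5173 -0.2664  0.07  ]]
[ 45.  418.5] [   0  355  119  125 9992] [[ 0.2971 -0.2642  0.07  ]]
[596.8 418.7] [ 527  355  113  125 9177] [[ 0.733 -0.4    0.07 ]]
```

View pics/w1.png

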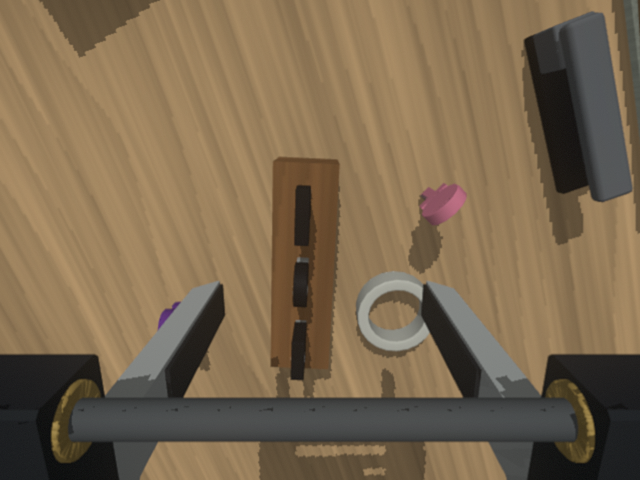

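The wrist view shows T (302,215), round (300,284) and square (298,350) standing in the block. Round at z=0.07 gives (0.536,-0.214), which agrees with the scene camera. Next I'll get the block yaw from its edges.

```bash
python3 - <<'E'
from h import *
import pickle
c=pickle.load(open("pics/w1.pkl","rb")); f=c["frame"].astype(float)
h=cv2.cvtColor(c["frame"],cv2.COLOR_RGB2HSV)
print(h[200,285],h[200,325],h[200,250],h[330,315])
m=cv2.inRange(h,(0,110,40),(16,255,140))
L,R=[],[]
for r in range(175,350,5):
    g=np.abs(np.diff(cv2.GaussianBlur(f,(3,3),0)[r].sum(1)))
    L.append([264+np.argmax(g[264:284])+.5,r]); R.append([326+np.argmax(g[326:346])+.5,r])
for e,z in((L,.045),(R,.045)):
    P=onz(c,e,z)[:,:2]; q=cv2.fitLine(P.astype(np.float32),cv2.DIST_HUBER,0,.001,.001).ravel(); print(q,np.degrees(np.arctan2(q[1],q[0])),np.array(e)[::8,0])
sq=onz(c,[[298.3,350.5]],.07)[0];te=onz(c,[[302.4,215.3]],.08)[0];d=te-sq
print(te,np.degrees(np.arctan2(d[1],d[0])),np.hypot(*d[:2]),(te+sq)/2)
E
```

```text
[ 15 142 115] [ 15 143 105] [ 17 101 154] [ 15 139 103]
[ 0.34195876  0.93971497  0.5156127  -0.19780698] 70.003746 [272.5 271.5 271.5 270.5 270.5]
[ 0.3345469   0.9423791   0.5652443  -0.21329588] 70.45501 [338.5 339.5 336.5 333.5 331.5]
[ 0.55534172 -0.1622282   0.08      ] 69.94389920332814 0.11091136571707878 [ 0.53632375 -0.2143209   0.075     ]
```

Request:
{"op": "jog_arm", "data": {"increments": [[-26, -28, 0, 0, 0, -0.044, 0], [-26, -28, -40, 0, 0, -0.044, 0], [-26, -28, -80, 0, 0, -0.044, 0], [-26, -28, -110, 0, 0, -0.044, 0], [-26, -28, -125, 0, 0, -0.044, 0], [-26, -28, -125, 0, 0, -0.044, 0], [-26, -28, -125, 0, 0, -0.044, 160], [-26, -28, -125, 0, 0, -0.044, 190]], "grip_force": 30}}

```text
time_s: 2.58
position: [0.537, -0.2141, 0.2507]
tcp_rot: [2.571, 1.802, 0.001]
ft_force: [1.1, -0.6, 0.9]
finger_gap: 0.0779
grip_force: 0.0
```

Request:
{"op": "jog_arm", "data": {"increments": [[0, 0, 0, 0, 0, 0, 255], [0, 0, 0, 0, 0, 0, 255], [0, 0, 0, 0, 0, 0, 255], [0, 0, 0, 0, 0, 0, 255], [0, 0, 0, 0, 0, 0, 255], [0, 0, 0, 0, 0, 0, 255]], "grip_force": 30}}

```text
time_s: 3.32
position: [0.5367, -0.2139, 0.2496]
tcp_rot: [-2.572, -1.803, 0.0]
ft_force: [-0.1, -0.1, -0.2]
finger_gap: 0.0176
grip_force: 0.0
```

Request:
{"op": "jog_arm", "data": {"increments": [[0, 0, 0, 0, 0, 0, 255], [0, 0, 0, 0, 0, 0, 255], [0, 0, 0, 0, 0, 0, 255], [0, 0, 0, 0, 0, 0, 255]], "grip_force": 40}}

```text
time_s: 3.82
position: [0.5367, -0.2139, 0.2496]
tcp_rot: [-2.572, -1.803, 0.0]
ft_force: [-0.4, 0.2, -0.9]
finger_gap: 0.0097
grip_force: 40.0
```

```bash
python3 - <<'E'
from h import *
import pickle
# lock estimate from scene/side: brass blob
o=[];D=[]
for n,r in(("scene",(360,155,425,190)),("side",(335,298,388,336))):
    c=pickle.load(open(f"pics/{n}.pkl","rb")); h=cv2.cvtColor(c["frame"],cv2.COLOR_RGB2HSV)
    x0,y0,x1,y1=r; m=cv2.inRange(h[y0:y1,x0:x1],(10,110,60),(35,255,255)); 
    k,l,st,ce=cv2.connectedComponentsWithStats(m); i=1+np.argmax(st[1:,4]); e=cv2.fitEllipse(max(cv2.findContours((l==i).astype(np.uint8),0,2)[0],key=len))
    p=np.array(e[0])+[x0,y0]; print(n,p,st[i],onz(c,[p],.09))
    L={"scene":[(403,142),(333,170),(474,200),(394,230)],"side":[(279,288),(396,277),(411,347),(293,363)]}[n]
    print(onz(c,L,.085).round(4).tolist())
E
```

```text
scene [390.63242912 171.26295662] [ 19   9  24  15 277] [[0.48832484 0.1711315  0.09      ]]
[[0.4021, 0.2304, 0.085], [0.4524, 0.0738, 0.085], [0.5933, 0.2833, 0.085], [0.6273, 0.1242, 0.085]]
side [360.67273712 316.42650032] [ 14   8  24  21 385] [[0.4843758  0.17464022 0.09      ]]
[[0.6313, 0.1239, 0.085], [0.4223, 0.0805, 0.085], [0.3987, 0.2246, 0.085], [0.5916, 0.2714, 0.085]]
```

Request:
{"op": "jog_arm", "data": {"increments": [[0, 0, 20, 0, 0, 0, 255], [0, 0, 60, 0, 0, 0, 255], [0, 0, 110, 0, 0, 0, 255], [0, 0, 140, 0, 0, 0, 255], [0, 0, 150, 0, 0, 0, 255], [0, 0, 150, 0, 0, 0, 255]]}}

```text
time_s: 4.58
position: [0.5366, -0.2139, 0.4]
tcp_rot: [2.572, 1.803, 0.0]
ft_force: [-0.4, 0.7, -0.9]
finger_gap: 0.0094
grip_force: 40.0
```

Request:
{"op": "jog_arm", "data": {"increments": [[-5, 43, 0, 0, 0, 0.08, 255], [-11, 87, 0, 0, 0, 0.16, 255], [-16, 130, 0, 0, 0, 0.24, 255], [-22, 174, 0, 0, 0, 0.32, 255], [-28, 222, 0, 0, 0, 0.4, 255], [-33, 270, 0, 0, 0, 0.47, 255], [-39, 315, 0, 0, 0, 0.53, 255], [-43, 348, 0, 0, 0, 0.555, 255]]}}

```text
time_s: 5.58
position: [0.493, 0.1358, 0.3985]
tcp_rot: [-1.976, -2.441, 0.002]
ft_force: [1.0, 0.5, 0.1]
finger_gap: 0.0095
grip_force: 40.0
```

Request:
{"op": "jog_arm", "data": {"increments": [[0, 0, 0, 0, 0, 0, 255], [0, 0, 0, 0, 0, 0, 255], [0, 0, 0, 0, 0, 0, 255], [0, 0, 0, 0, 0, 0, 255]]}}

```text
time_s: 6.08
position: [0.4939, 0.1334, 0.3995]
tcp_rot: [-1.982, -2.438, 0.001]
ft_force: [-0.4, -0.1, -0.4]
finger_gap: 0.0094
grip_force: 40.0
```

```bash
python3 - <<'E'
from h import *
c=snap("wrist","w2"); s=observe(); print(s["position"],s["tcp_rot"],s["joint_pos"],s["finger_gap"],s["grip_force"],s["ft_force"])
p=s["position"];print(proj(c,[[p[0],p[1],p[2]-.180],[p[0],p[1],p[2]-.237]]), proj(c,[[.486,.173,.09]]))
E
```

```text
[0.49383806 0.13353107 0.39954709] [-1.98121652e+00 -2.43807771e+00  4.06633237e-04] [ 0.26020303  0.28316123 -0.68517802  1.87998821  0.20543967  1.04946954
 -0.30257551] 0.009953066076787155 39.9998813867569 [ 0.68703149  0.17614158 -0.68387305]
[[321.43775637 318.05604872]
 [321.79813342 272.00330799]] [[322.62773262 183.00794947]]
```

View pics/w2.png

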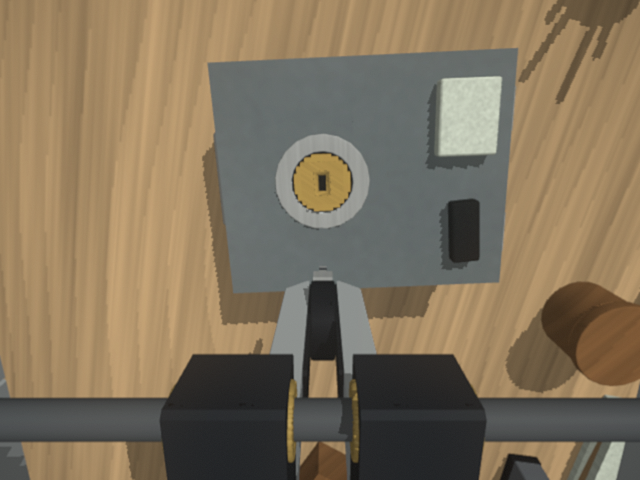

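The wrist view shows the brass plug at (322,182) with its slot upright, the held key's tip at about (322,270), and the notes and eraser to the right.

```bash
python3 - <<'E'
from h import *
import pickle
c=pickle.load(open("pics/w2.pkl","rb")); fr=c["frame"]; h=cv2.cvtColor(fr,cv2.COLOR_RGB2HSV)
R=h[120:245,260:385]
m=cv2.inRange(R,(10,110,60),(35,255,255)); cn=max(cv2.findContours(m,0,2)[0],key=len); e=cv2.fitEllipse(cn)
p=np.array(e[0])+[260,120]; print("plug",p,e[1],onz(c,[p],.09))
g=cv2.cvtColor(fr,cv2.COLOR_RGB2GRAY); sl=(g[165:200,305:340]<60).astype(np.uint8)
k,l,st,ce=cv2.connectedComponentsWithStats(sl)
for i in range(1,k): print("dark",ce[i]+[305,165],st[i],onz(c,[ce[i]+[305,165]],.09))
# ring
m=cv2.inRange(R,(0,0,125),(179,40,255)); cn=max(cv2.findContours(m,0,2)[0],key=len); e=cv2.fitEllipse(cv2.convexHull(cn)); p=np.array(e[0])+[260,120]; print("ring",p,e[1],onz(c,[p],.087))
# lid edges
f=cv2.GaussianBlur(fr.astype(float),(3,3),0).sum(2); sat=cv2.GaussianBlur(h[:,:,1].astype(float),(3,3),0)
def col(y,a,b): return a+np.argmax(np.abs(np.diff(sat[y,a:b])))+.5
def row(x,a,b): return a+np.argmax(np.abs(np.diff(sat[a:b,x])))+.5
E={"left":[[col(y,200,245),y] for y in range(75,280,6)],"right":[[col(y,488,528),y] for y in range(60,275,6)],
"top":[[x,row(x,45,80)] for x in range(215,430,6)],"bot":[[x,row(x,275,300)] for x in list(range(240,290,5))+list(range(375,495,5))]}
for n,v in E.items():
    P=onz(c,v,.085)[:,:2].astype(np.float32); q=cv2.fitLine(P,cv2.DIST_HUBER,0,.001,.001).ravel(); print(n,q.round(4),np.degrees(np.arctan2(q[1],q[0])))
s=observe(); a=2*np.degrees(np.arctan2(-2.43808,-1.98122)); print("tool y yaw",a-90)
E
```

```text
plug [321.99280167 181.70199203] (57.890159606933594, 58.131736755371094) [[0.48536964 0.17381396 0.09      ]]
dark [321.95789474 182.36842105] [14 10  7 15 95] [[0.48544195 0.17334659 0.09      ]]
ring [322.07247925 180.40268707] (93.94038391113281, 94.4131851196289) [[0.48531276 0.17433196 0.087     ]]
left [ 0.2459 -0.9693  0.4109  0.1676] -75.76261
right [ 0.2481 -0.9687  0.6197  0.1865] -75.63753
top [0.969  0.2472 0.4672 0.2541] 14.314121
bot [0.9685 0.2489 0.5344 0.0993] 14.411997
tool y yaw -348.1956444160765
```

Request:
{"op": "jog_arm", "data": {"increments": [[-4, 20, 0, 0, 0, 0.03, 255], [-8.5, 40, -25, 0, 0, 0.045, 255], [-8.5, 40, -54, 0, 0, 0.045, 255], [-8.5, 40, -54, 0, 0, 0.045, 255], [-8.5, 40, -54, 0, 0, 0.045, 255], [-8.5, 40, -54, 0, 0, 0.045, 255]], "grip_force": 60}}

```text
time_s: 6.88
position: [0.4855, 0.1743, 0.3467]
tcp_rot: [1.924, 2.482, 0.002]
ft_force: [-0.0, 0.2, 0.7]
finger_gap: 0.0096
grip_force: 60.0
```

```bash
python3 - <<'E'
from h import *
s=observe(); p=s["position"]; print(p,s["tcp_rot"],s["ft_force"])
cs=[snap(n,n+"3") for n in("wrist","scene","side")]
K0=np.array([p[0],p[1],p[2]-.2046])
for c in cs: print(proj(c,[K0+[0,0,-.032],K0,K0+[0,0,.025],[.4854,.1735,.09]]).round(1).tolist())
u=lambda i,x,y,w,h_:cv2.resize(i[y:y+h_,x:x+w,::-1],(w*4,h_*4),interpolation=cv2.INTER_CUBIC)
cv2.imwrite("pics/c3.png",np.hstack([u(cs[0]["frame"],272,160,100,140),u(cs[1]["frame"],345,80,100,140)]))
E
```

```text
[0.48548398 0.17425926 0.34673364] [1.92417452e+00 2.48206101e+00 1.71168229e-03] [-0.04547692  0.17005446  0.66564556]
[[321.0, 272.5], [320.8, 295.3], [320.7, 318.7], [320.7, 262.0]]
[[393.0, 160.9], [395.1, 145.8], [396.9, 133.4], [391.3, 170.1]]
[[360.9, 309.6], [362.4, 298.8], [363.6, 290.0], [360.1, 315.8]]
```

View pics/c3.png

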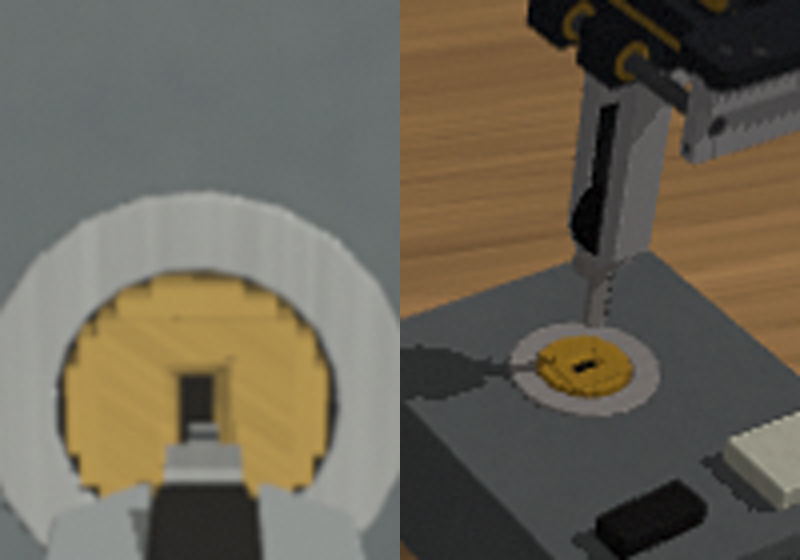

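The crop shows the blade just over the slot, about 1 px to the right of it (blade 322.8, slot 321.3), so I'll correct about 0.8 mm towards -x and lower the key.

Request:
{"op": "jog_arm", "data": {"increments": [[-0.8, -0.8, -5, 0, 0, 0, 255], [-0.8, -0.8, -12, 0, 0, 0, 255], [-0.8, -0.8, -18, 0, 0, 0, 255], [-0.8, -0.8, -22, 0, 0, 0, 255], [-0.8, -0.8, -25, 0, 0, 0, 255], [-0.8, -0.8, -28, 0, 0, 0, 255], [-0.8, -0.8, -28, 0, 0, 0, 255]]}}

```text
time_s: 7.9
position: [0.4844, 0.1733, 0.3176]
tcp_rot: [-1.924, -2.483, 0.001]
ft_force: [-2.6, -0.6, 1.8]
finger_gap: 0.0099
grip_force: 60.0
```

Request:
{"op": "jog_arm", "data": {"increments": [[-0.4, -0.1, -3, 0, 0, 0, 255], [-0.4, -0.1, -6, 0, 0, 0, 255], [-1.2, -0.3, -8, 0, 0, 0, 255], [0.5, 0.1, -10, 0, 0, 0, 255], [-1.2, -0.3, -12, 0, 0, 0, 255], [0.5, 0.1, -14, 0, 0, 0, 255], [-0.4, -0.1, -15, 0, 0, 0, 255], [-0.4, -0.1, -15, 0, 0, 0, 255]]}}

```text
time_s: 8.9
position: [0.4848, 0.1735, 0.3035]
tcp_rot: [1.924, 2.482, 0.004]
ft_force: [2.4, 0.8, 7.5]
finger_gap: 0.0098
grip_force: 60.0
```

Request:
{"op": "jog_arm", "data": {"increments": [[-0.8, -0.2, -2, 0, 0, 0, 255], [0.8, 0.2, -4, 0, 0, 0, 255], [-0.8, -0.2, -6, 0, 0, 0, 255], [0.8, 0.2, -8, 0, 0, 0, 255], [-0.8, -0.2, -9, 0, 0, 0, 255], [0.8, 0.2, -10, 0, 0, 0, 255], [0, 0, -10, 0, 0, 0, 255], [0, 0, -10, 0, 0, 0, 255]]}}

```text
time_s: 9.9
position: [0.4848, 0.1736, 0.2942]
tcp_rot: [1.923, 2.481, 0.004]
ft_force: [-1.7, -2.7, 29.8]
finger_gap: 0.0095
grip_force: 60.0
```

```bash
python3 - <<'E'
from h import *
s=observe(); p=s["position"]; print(p,s["tcp_rot"],s["ft_force"],s["torque"],s["joint_pos"])
cs=[snap(n,n+"4") for n in("wrist","scene","side")]
u=lambda i,x,y,w,h_:cv2.resize(i[y:y+h_,x:x+w,::-1],(w*4,h_*4),interpolation=cv2.INTER_CUBIC)
cv2.imwrite("pics/c4.png",np.hstack([u(cs[0]["frame"],272,220,100,120),u(cs[1]["frame"],345,100,100,120)]))
E
```

```text
[0.48482402 0.17360554 0.29425   ] [1.92333602 2.48110454 0.00362984] [-1.72215295 -2.73946348 29.82718754] [-0.60325642  0.21074564  0.01511484] [ 0.12922791  0.43868738 -0.64874655  1.96624     0.35147217  0.84580954
 -0.45811811]
```

View pics/c4.png

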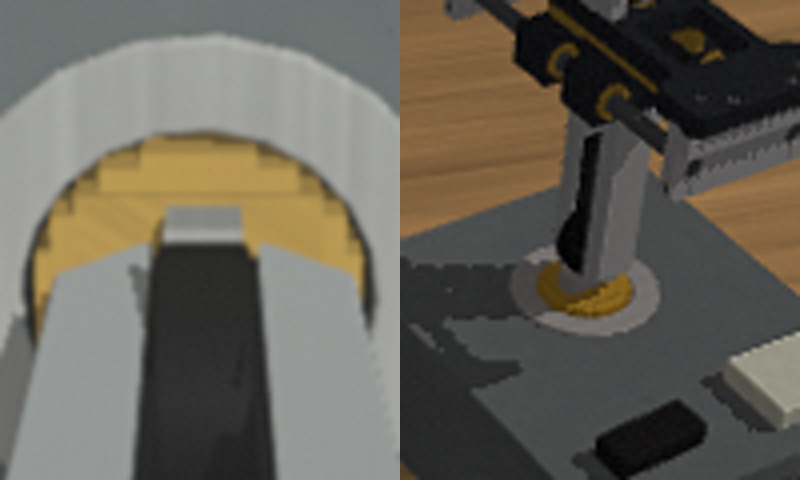

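The picture shows the shoulder on the brass face with no visible gap. I'll check its height numerically before turning.

```bash
python3 - <<'E'
from h import *
import pickle
c=pickle.load(open("pics/wrist4.pkl","rb")); a=np.radians(14.35+90); d=np.array([np.cos(a),np.sin(a),0])*.013
for dz in(0,.004,.008):
    o=np.array([.4848,.1736,.09+dz]); q=proj(c,[o+d,o+d+[0,0,.008]]); print(dz,((q-[272,220])*4).round(1).tolist())
E
```

```text
0 [[192.3, 201.8], [192.0, 225.8]]
0.004 [[192.2, 213.6], [191.9, 238.5]]
0.008 [[192.0, 225.8], [191.8, 251.8]]
```

The measured edge at row ~206 against 202 predicted puts the key home to within about 1 mm, and the 30 N push supports that. Turning clockwise now.

Request:
{"op": "jog_arm", "data": {"increments": [[0, 0, 0.3, 0, 0, 0, 255], [0, 0, 0.3, 0, 0, -0.12, 255], [0, 0, 0.3, 0, 0, -0.24, 255], [0, 0, 0.3, 0, 0, -0.36, 255], [0, 0, 0.3, 0, 0, -0.48, 255], [0, 0, 0.3, 0, 0, -0.6, 255], [0, 0, 0.3, 0, 0, -0.72, 255], [0, 0, 0.3, 0, 0, -0.72, 255]]}}

```text
time_s: 11.05
position: [0.4852, 0.1731, 0.2944]
tcp_rot: [2.676, 1.641, 0.006]
ft_force: [5.9, -3.8, 18.6]
finger_gap: 0.0099
grip_force: 60.0
```

Request:
{"op": "jog_arm", "data": {"increments": [[0, 0, 0, 0, 0, -0.12, 255], [0, 0, 0, 0, 0, -0.24, 255], [0, 0, 0, 0, 0, -0.36, 255], [0, 0, 0, 0, 0, -0.48, 255], [0, 0, 0, 0, 0, -0.6, 255], [0, 0, 0, 0, 0, -0.72, 255], [0, 0, 0, 0, 0, -0.82, 255], [0, 0, 0, 0, 0, -0.88, 255]]}}

```text
time_s: 12.05
position: [0.4853, 0.1724, 0.2943]
tcp_rot: [3.122, 0.343, 0.006]
ft_force: [4.8, -8.6, 20.6]
finger_gap: 0.0095
grip_force: 60.0
```

Request:
{"op": "jog_arm", "data": {"increments": [[0, 0, 0, 0, 0, 0, 255], [0, 0, 0, 0, 0, 0, 255], [0, 0, 0, 0, 0, 0, 255], [0, 0, 0, 0, 0, 0, 255]]}}

```text
time_s: 12.55
position: [0.4853, 0.1724, 0.2943]
tcp_rot: [3.121, 0.347, 0.006]
ft_force: [5.8, -8.2, 21.0]
finger_gap: 0.0093
grip_force: 60.0
```

```bash
python3 - <<'E'
from h import *
s=observe(); p=s["position"]; r=s["tcp_rot"]; print(p,r,s["ft_force"],s["torque"],s["joint_pos"][6],"yaw",(2*np.degrees(np.arctan2(r[1],r[0]))-90)%180-180,np.abs(s["dq"]).max())
R=cv2.Rodrigues(r)[0]; print("tilt deg",np.degrees(np.arccos(-R[2,2])))
cs=[snap(n,n+"5") for n in("wrist","scene")]
u=lambda i,x,y,w,h_:cv2.resize(i[y:y+h_,x:x+w,::-1],(w*4,h_*4),interpolation=cv2.INTER_CUBIC)
cv2.imwrite("pics/c5.png",np.hstack([u(cs[0]["frame"],272,220,100,120),u(cs[1]["frame"],345,100,100,120)]))
E
```

```text
[0.48534986 0.17235137 0.29433543] [3.12141307 0.34735643 0.00591209] [ 5.80397697 -8.15352449 21.01860273] [-2.29861514 -1.24831821  0.13823685] -1.887474612055854 yaw -77.30029714052496 0.002146674004929647
tilt deg 0.22187105067397694
```

View pics/c5.png

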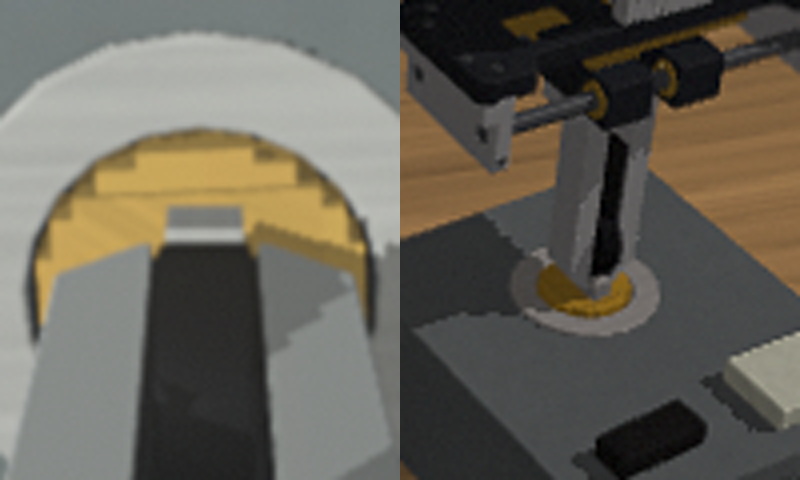

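The plug has turned with the key: the grain line is square to the tool, which has turned about 91.6°, and the torque of 0.138 N m fits the spring at its stop. The shoulder is still seated and the key still gripped, so I'm handing in.

```bash
python3 -c "
from bench import *
print(close_job())"
```

```text
the job is handed in; nothing more can be done
None
```

The job is handed in, with no verdict returned: the round-headed key is home in the lock to within about 1 mm, turned about 90° clockwise to its stop, and still gripped and held there; I saw no sign of anything else being moved.

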